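# Clear up and hold the model hull for its photograph

### The arm

A 6-joint arm with a two-finger parallel gripper is mounted at the origin on the work surface. World frame = base frame: x ahead of the robot, y to its left, z up, the work surface at z = 0. Lengths are in m, angles in rad, forces in N, time in s.
With the tool pointing down it reaches from about 0.35 to 0.875 m from the base axis. Payload 15.5 kg.
Tool frame: the origin (TCP) lies on the centre line of the jaws, within the pads' length; the fingertips stand 11 mm ahead of it and the grasp point (between the pads) lies 8 mm behind it; z points along the fingers, y is the line along which they close (so a half turn about z gives the same grasp; the last joint's range is limited). The gripper opens to 85 mm and grips with 20 to 120 N. Pads are 22 mm wide; open, the fingers measure 114 mm over their backs; the gripper's body (76 mm by 85 mm) begins 54 mm behind the grasp point. The pads swing forward as they close: fully open they stand 13 mm farther back than shut.
Start: joints at [1.042, 0.494, 1.345, -0, 1.302, -0.096], TCP at [0.263, 0.567, 0.242] pointing down, gripper open.
Joint ranges: [-2.91, 2.91], [-0.82, 2.16], [0.22, 2.67], [-1.22, 4.37], [0.12, 2.79], [-3.08, 3.08]. Speed limits (rad/s): [1.89, 1.89, 2.57, 3.01, 3.01, 3.01].

### API

Orientations are given as [roll, pitch, yaw] about the fixed x, y, z axes, in that order (R = Rz(yaw) Ry(pitch) Rx(roll)).
In Python, from cell import r gives the robot as it stands.
- The arm moves only by the shell command python3 -m pendant 'ROWS'. ROWS is a JSON object of lists of equal length, an entry for each row: "fingers": the opening, from 0 (shut) to 1 (fully open); "travel": the shift along the tool's x, y, z scaled (see below), a list of three; "delta_rot": the turn, a rotation vector about the tool's x, y, z scaled (see below), a list of three. A call has 1 to 10 rows; each row shifts and turns the commanded pose from where the row before left it, along the tool's axes as they then stand; what a row does not reach is not made up. The controller multiplies each number of a shift by 1 m and each number of a turn by pi/2 rad. A row lasts 1/10 s, in which the tool goes at most 50 mm and 8.59 degrees, less where a joint would pass 70% of its speed; a pose out of reach is approached as far as the arm can. A call with a number of a shift or a turn outside -1 to 1 is refused whole. A call with a gripper value outside its range is refused whole. The fingers move at their own pace and stop on an object; the grip force is fixed at half the most. Time passes only in rows, so rows that do not move let the fingers close. It gives the time, the measured TCP pose, the force, the opening and the grip force at its end, in the units of the state.
- r.observe(): the state, without advancing time (a new reading comes with each control period).
- r.get_image(name): name is "scene" or "side" or "wrist"; returns the picture (480x640x3 uint8, red, green, blue); there is no depth.
- r.calibration(name): a dict with "K" (3x3 intrinsics, pixels), "distortion" ([k1, k2, p1, p2, k3] as OpenCV has them; the pictures are not rectified), "R" (3x3) and "t" (3): a world point X has camera coordinates R X + t; the wrist camera has in their place "T_tool_cam" (4x4, takes a point from camera to tool coordinates, whose origin is the TCP and whose axes are the flange's). Camera axes: x right, y down, z forward; pixel columns grow to the right and rows downward; lengths in m; the calibration is good to about 2 mm. A picture is of the moment at which its call begins: read the wrist's pose just before it. calibration takes no time and is no camera call.
- r.sign_off(): hands the job in; it is judged then, once.
Trained networks look in the newest picture that a camera, given by its name, has taken for a name from the list of things; names that differ only in an ending like _2 or _b are one class to them, and where a whole thing is asked for, a point or a joint stands for the part that bears it (a point fixed in the world has none). Each returns a list of dicts, best first, with "confidence" (0 to 1); they miss things now and then, are a little off and sometimes report something else, mostly with a low value. They report only what shows in the picture. A call takes as long as a camera call.
- r.regions_of(camera, target): "mask" (480x640 bool, what is visible of it).
- r.tip_of(camera, target): "xyz" ([x, y, z] in m, in world coordinates, good to about 4 mm: a listed point, or the origin of a listed thing).
The state is a dict: "time_s": time; "qpos": joint angles; "dq": joint speeds; "tau": joint torques, N m; "position": TCP position; "orientation": TCP orientation; "ft_force": force on the tool from outside, world axes, zero at the start; "ft_torque": the same for the moment, N m; "grip_width": finger opening in m; "finger_force": force on a finger pad.
Only numpy, scipy, OpenCV 4.12 (cv2) and the standard library are available. Lean on these libraries where they do the work, as an engineer would, in place of code of your own. Each camera call takes 0.05 s, during which the arm holds its last target. There are 200 camera calls.

### The job

Clear the modelling table for a photograph: set the orange fittings box down in the open drawer, let go of it and slide the drawer fully shut. Then lift the painted model hull out of its cradle and hold it in the air for the camera: level, at lens height, its middle 12 cm straight in front of the lens glass, its green-striped (starboard) side facing square to the lens. Finish while still gripping it there, motionless; drop nothing, do not bump the camera, and leave everything else where it stands.

Things in the scene. Friction and masses are not known exactly. Their poses are not given: they have to be found in the camera images.
- hull: Painted model ship hull, 165 long (stern x=-80, bow x=+85), 44 wide, 44 high (coloured rails along the deck edges), deck fittings to 62. Origin under the keel amidships; x to the pointed bow, y to port (red stripe), z up; starboard (green stripe) faces -y. Vertical sides 44 apart from 18 to 44 above the keel for x=-45 to +40: grip there. 0.13 to 0.25 kg, balanced near amidships.
- hull_mid (a point): The middle of the painted hull: amidships, on the centreline, 22 above the keel, axes as the hull.
- hull_bow (a point): The tip of the painted hull's bow: x=+85, 35 above the keel in the hull's frame.
- cradle_painted: Wooden cradle, fixed, under the painted hull: board 140 x 50 x 10, two chocks 12 thick, 56 across, up to 40 high at x=-50 and +50; between them the hull's sides are free. The hull rests in it loosely, keel 30 above the table; lift it straight up. Origin under its centre, x towards the bow.
- fittings_box: Closed box of small ship fittings, 60 x 40 x 32 (x, y, z), orange, with a pale label on top and a black catch at the x=-30 end; origin at the centre of its underside, z up. 0.05 to 0.12 kg. Lies on the table at the start.
- unit_drawer0 (a joint): Opening of the single drawer of the small wooden desktop drawer unit (240 deep, 200 wide, 90 high): 0 = shut, grows (m) as it slides out towards the robot; starts 0.12 to 0.16. Slides lightly (about 1 to 3 N) with no catch or spring and stays where it is left.
- drawer_floor (a point): Centre of the drawer's inner floor, moves with the drawer; x points into the unit (the way it shuts), z up. Floor 22 above the table; inside 195 along x (front end x=-97) by 158 across, walls 46 above the floor. With the drawer open by q mm, x=-97 to x=q-103 mm lies clear in front of the unit's top.
- unit_drawer0_handle (a point): Middle of the drawer's steel bar handle (round, 11 thick, 100 long across the front), 35 in front of the 15 thick drawer front and 52 above the table, axes as drawer_floor. The drawer front reaches 79 above the table, the unit's top is 90 above it.
- unit: The drawer unit, fixed to the table; origin under its centre, x away from the robot, its front face at x=-120, size 240 x 200 x 90.
- lens (a point): Centre of the camera's front lens glass, 160 to 230 above the table. x points back into the camera, so the camera looks along -x, level, roughly towards the robot; y to the side (to the robot's left when the camera faces it), z up. To show the green side the bow must point along this +y.
- camstand: The photo camera's stand, fixed to the table: foot 100 x 100 x 12, a post 8 in radius up to 290 high, 32 behind the origin, carrying the black camera (85 wide, 55 high) at lens height. The lens glass is 60 ahead (-x) of the origin. Origin under the foot's centre; axes as lens. Do not touch.
- bare_hull: A second hull of the same shape and size in bare wood, without stripes, in its own cradle of the same shape; leave it.
- paint_jar_blue: Jar of blue paint, 44 across, 55 high; origin at its foot; leave it.
- paint_jar_yellow: Jar of yellow paint, 44 across, 55 high; origin at its foot; leave it.
- glue_bottle: White glue bottle with red cap, 48 across, 130 high; origin at its foot; leave it.
- sanding_block: Cork sanding block 75 x 45 x 25; origin under its centre; leave it.
- brush_cup: Green glass cup 72 across with brushes, 200 high in all; origin at its foot; leave it.

How it is judged:
By the outcome, as a careful person would: the job done as asked, in the order asked, and still so for the second after the job is handed in, while the arm keeps its last pose, push and grip.
It also fails if it takes over 64 s, if anything falls off the work surface, if the arm or the gripper's body presses on something with over 40 N, if the wrist force passes 120 N, or if a joint passes its speed limit or range.

## Working session

There is one attempt and no reset: what is moved stays moved. The work goes in short steps, Python scripts to look and compute and a shell command to move; the robot and the scene stay as the last step left them, time stands still between calls to the robot, and variables do not carry over. Pictures are saved under pics/ and viewed, at most 12 in all, crops included, and the job is handed in when it is done.

```bash
mkdir -p pics; ls; python3 - <<'E'
from cell import r
import cv2,numpy as np
o=r.observe();print({k:np.round(v,3).tolist() for k,v in o.items()})
ims=[]
for c in ["scene","side"]:
    im=r.get_image(c);cv2.imwrite(f"pics/{c}0.png",im[:,:,::-1])
    for t in ["hull_mid","hull_bow","hull","cradle_painted","fittings_box","drawer_floor","unit_drawer0_handle","unit","lens","camstand","bare_hull","paint_jar_blue","paint_jar_yellow","glue_bottle","sanding_block","brush_cup"]:
        print(c,t,[(np.round(d["xyz"],3).tolist(),round(float(d["confidence"]),2)) for d in r.tip_of(c,t)[:2]])
print(r.observe()["time_s"])
E
```

```text
pics
{'time_s': 0.0, 'qpos': [1.042, 0.494, 1.346, 0.0, 1.302, -0.096], 'dq': [-0.001, -0.001, -0.001, -0.001, 0.0, 0.001], 'tau': [0.0, -88.217, -38.386, -0.0, 0.01, 0.0], 'position': [0.263, 0.567, 0.242], 'orientation': [-3.14, -0.0, 2.708], 'ft_force': [-1.051, 0.178, 0.438], 'ft_torque': [-0.021, -0.036, 0.008], 'finger_force': 0.0, 'grip_width': 0.085}
scene hull_mid [([0.466, -0.101, 0.054], 0.92)]
scene hull_bow []
scene hull [([0.47, -0.105, 0.03], 0.86)]
scene cradle_painted [([0.468, -0.098, -0.001], 0.81)]
scene fittings_box [([0.593, 0.042, 0.004], 0.71), ([0.466, -0.1, 0.052], 0.41)]
scene drawer_floor []
scene unit_drawer0_handle [([0.457, 0.298, 0.054], 0.97)]
scene unit [([0.464, -0.103, 0.053], 0.71), ([0.746, 0.314, -0.002], 0.58)]
scene lens []
scene camstand [([0.77, -0.207, 0.002], 0.85)]
scene bare_hull [([0.462, -0.336, 0.03], 0.94)]
scene paint_jar_blue [([0.589, -0.496, -0.001], 0.65), ([0.72, 0.062, -0.001], 0.47)]
scene paint_jar_yellow [([0.648, -0.366, 0.001], 0.57)]
scene glue_bottle [([0.783, 0.127, -0.002], 0.89)]
scene sanding_block [([0.593, -0.497,
[... 275 characters left out ...]
_painted [([0.466, -0.104, 0.001], 0.67)]
side fittings_box [([0.596, 0.041, -0.001], 0.75)]
side drawer_floor [([0.607, 0.303, 0.019], 0.85), ([0.465, -0.099, 0.053], 0.7)]
side unit_drawer0_handle [([0.455, 0.297, 0.052], 0.69)]
side unit [([0.745, 0.318, 0.003], 0.59)]
side lens [([0.708, -0.214, 0.225], 0.89), ([0.46, -0.1, 0.0], 0.22)]
side camstand [([0.774, -0.208, -0.004], 0.89)]
side bare_hull [([0.464, -0.338, 0.027], 0.59)]
side paint_jar_blue [([0.717, 0.064, -0.001], 0.86)]
side paint_jar_yellow [([0.645, -0.369, -0.002], 0.73)]
side glue_bottle [([0.781, 0.129, 0.002], 0.97)]
side sanding_block [([0.59, -0.496, 0.005], 0.65), ([0.456, 0.297, 0.053], 0.41)]
side brush_cup []
1.7
```

View pics/scene0.png

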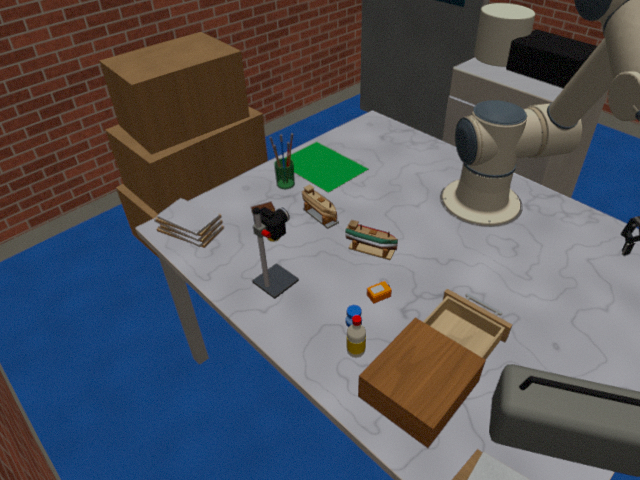

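View pics/side0.png

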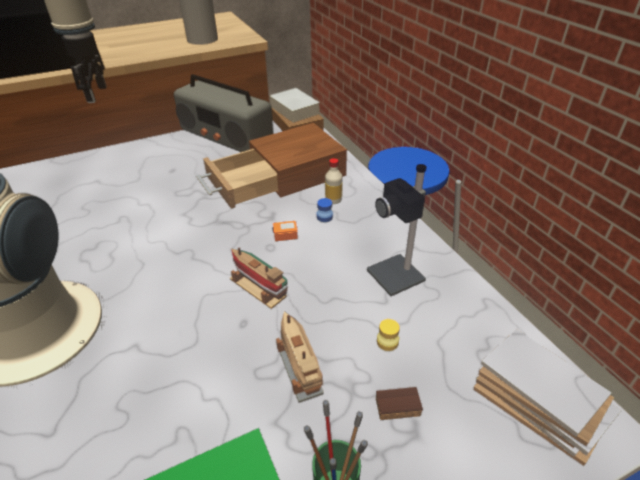

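The scene picture shows the painted hull at (371,240), the box at (379,291), the open drawer at (470,335) and the photo camera at (270,222). The side picture agrees: hull (259,272), box (286,231), drawer (240,175), lens (383,207). The network positions fit both pictures.

```bash
cat > h.py <<'E'
from cell import r
import cv2,numpy as np,sys
from scipy.spatial.transform import Rotation as Ro
def pose():
    o=r.observe();return np.array(o["position"]),Ro.from_euler("xyz",o["orientation"]).as_matrix(),o
def go(x,y,z,yaw=None):
    "yaw of tool x axis, tool down; prints shift before turn, turn (units), shift after turn"
    p,R,o=pose();d=np.array([x,y,z])-p
    print("t",round(o["time_s"],2),"pos",p.round(4),"rpy",np.round(o["orientation"],4),"F",np.round(o["ft_force"],1),"w",round(o["grip_width"],4),round(o["finger_force"],1))
    print("shift before turn",(R.T@d).round(4))
    if yaw is not None:
        a=[]
        for k in (0,np.pi): 
            T=Ro.from_euler("xyz",[np.pi,0,yaw+k]).as_matrix();a.append((Ro.from_matrix(R.T@T).as_rotvec()/(np.pi/2),R@np.zeros(3),T.T@d))
        for v,_,s in a: print(" turn",v.round(4),"shift after",s.round(4))
def wcam():
    p,R,_=pose();im=r.get_image("wrist");c=r.calibration("wrist");T=np.eye(4);T[:3,:3]=R;T[:3,3]=p
    return im,np.array(c["K"]),np.array(c["distortion"]),T@np.array(c["T_tool_cam"])
def cast(px,z,K,D,W):
    n=cv2.undistortPoints(np.array(px,float).reshape(-1,1,2),K,D)[:,0]
    d=(W[:3,:3]@np.c_[n,np.ones(len(n))].T).T
    return W[:3,3]+d*((z-W[2,3])/d[:,2])[:,None]
def tips(cam,names):
    for t in names: print(cam,t,[(np.round(d["xyz"],4).tolist(),round(float(d["confidence"]),2)) for d in r.tip_of(cam,t)[:2]])
E
python3 - <<'E'
from h import *
print(np.round(r.calibration("wrist")["T_tool_cam"],3),r.calibration("wrist")["K"])
go(.53,.10,.30,np.pi/2)
E
```

```text
[[-0.    -0.966 -0.26   0.066]
 [ 1.    -0.    -0.     0.   ]
 [ 0.    -0.26   0.966 -0.131]
 [ 0.     0.     0.     1.   ]] [[341.70904949   0.         321.68120664]
 [  0.         341.70904949 241.32769612]
 [  0.           0.           1.        ]]
t 1.7 pos [0.2627 0.5671 0.2423] rpy [-3.1416 -0.      2.7079] F [-0.5  0.9  0.1] w 0.0857 0.0
shift before turn [-0.4389 -0.3115 -0.0577]
 turn [-0.      0.      0.7239] shift after [-0.4671  0.2673 -0.0577]
 turn [-0.     -0.     -1.2761] shift after [ 0.4671 -0.2673 -0.0577]
```

```bash
python3 -m pendant '{"fingers":[1,1,1,1],"travel":[[0,0,-0.015],[0,0,-0.015],[0,0,-0.015],[0,0,-0.015]],"delta_rot":[[0,0,-0.069],[0,0,-0.069],[0,0,-0.069],[0,0,-0.069]]}'
python3 -m pendant '{"fingers":[1,1,1,1,1,1,1,1,1,1],"travel":[[-0.02,-0.035,0],[-0.02,-0.035,0],[-0.02,-0.035,0],[-0.02,-0.035,0],[-0.02,-0.035,0],[-0.02,-0.035,0],[-0.02,-0.035,0],[-0.02,-0.035,0],[-0.02,-0.035,0],[-0.02,-0.035,0]],"delta_rot":[[0,0,0],[0,0,0],[0,0,0],[0,0,0],[0,0,0],[0,0,0],[0,0,0],[0,0,0],[0,0,0],[0,0,0]]}'
python3 -m pendant '{"fingers":[1,1,1,1],"travel":[[-0.02,-0.035,0],[-0.02,-0.035,0],[-0.01,-0.025,0],[0,0,0]],"delta_rot":[[0,0,0],[0,0,0],[0,0,0],[0,0,0]]}'
python3 - <<'E'
from h import *
im,K,D,W=wcam();cv2.imwrite("pics/w1.png",im[:,:,::-1]);print(W.round(3))
tips("wrist",["fittings_box","hull_mid","hull_bow","drawer_floor","unit_drawer0_handle","unit","cradle_painted"])
go(.595,.041,.15,np.pi)
for n,z in [("fittings_box",.032)]:
    q=r.regions_of("wrist",n)
    if q:
        m=q[0]["mask"].astype(np.uint8);c=max(cv2.findContours(m,0,2)[0],key=len);print(q[0]["confidence"],m.sum(),cv2.minAreaRect(c))
        P=cast(c[:,0],z,K,D,W);print(cv2.minAreaRect((P[:,:2]*1000).astype(np.float32)))
E
```

```text
time_s: 2.1
position: [0.2627, 0.5671, 0.3028]
orientation: [-3.141, -0.0, -3.137]
ft_force: [-0.6, 0.6, -0.5]
grip_width: 0.0854
finger_force: 0.0
time_s: 3.1
position: [0.4632, 0.2155, 0.3025]
orientation: [3.141, 0.0, 3.141]
ft_force: [1.2, 0.0, 0.2]
grip_width: 0.0851
finger_force: 0.0
time_s: 3.5
position: [0.5138, 0.1193, 0.3022]
orientation: [-3.141, 0.0, 3.138]
ft_force: [0.0, 0.9, 0.5]
grip_width: 0.0851
finger_force: 0.0
[[ 0.004  0.966  0.26   0.448]
 [ 1.    -0.003 -0.002  0.12 ]
 [-0.001  0.26  -0.966  0.433]
 [ 0.     0.     0.     1.   ]]
wrist fittings_box [([0.5952, 0.0414, 0.0023], 0.78)]
wrist hull_mid [([0.4668, -0.1014, 0.0518], 0.94), ([0.4575, 0.293, 0.0509], 0.23)]
wrist hull_bow [([0.4335, -0.0202, 0.0636], 0.91)]
wrist drawer_floor [([0.6109, 0.3088, 0.0202], 0.85)]
wrist unit_drawer0_handle [([0.4592, 0.2929, 0.052], 0.92), ([0.467, -0.1055, 0.0307], 0.2)]
wrist unit [([0.7161, 0.0633, 0.0022], 0.49)]
wrist cradle_painted [([0.4672, -0.1022, -0.0011], 0.81)]
t 3.9 pos [0.5123 0.1228 0.3024] rpy [ 3.1415e+00  1.0000e-04 -3.1407e+00] F [-0.2  1.3  0.3] w 0.0855 0.0
shift before turn [-0.0826 -0.0819  0.1524]
 turn [0.0001 0.0001 0.0006] shift after [-0.0827 -0.0818  0.1524]
 turn [-1.0000e-04  1.0000e-04 -1.9994e+00] shift after [0.0827 0.0818 0.1524]
0.88 1627 ((263.5685119628906, 267.6182556152344), (32.98081970214844, 51.66136169433594), 14.931418418884277)
((590.1259155273438, 46.72642517089844), (40.476837158203125, 68.45635223388672), 73.28351593017578)
```

View pics/w1.png

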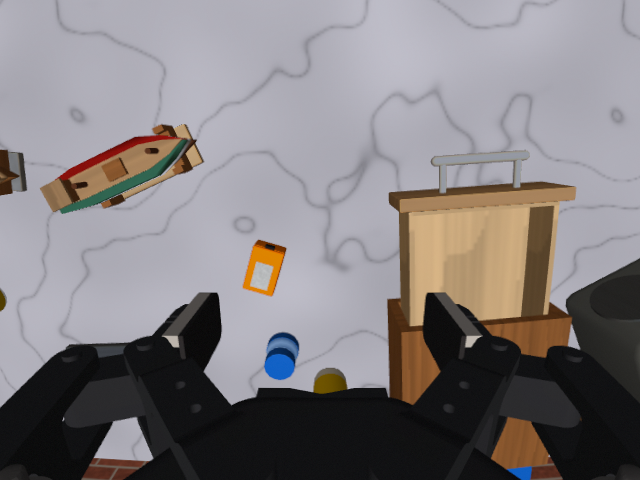

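The wrist picture shows the box at (264,268) with its catch end at (268,243) towards the robot and turned about 15°. The hull bow is at (190,140), with red facing the robot. The drawer handle runs from (435,160) to (525,155). I'll refine the angles from these.

```bash
python3 - <<'E'
from h import *
im,K,D,W=wcam()
hsv=cv2.cvtColor(im,cv2.COLOR_RGB2HSV)
lab=np.zeros((480,640),np.uint8);roi=im[225:310,230:300].astype(int)
m=((roi.min(2)>140)).astype(np.uint8)
h=hsv[225:310,230:300];org=((h[...,0]<22)&(h[...,1]>150)).astype(np.uint8)
hull=cv2.fillConvexPoly(np.zeros_like(org),cv2.convexHull(max(cv2.findContours(org,0,2)[0],key=len)),1)
m&=cv2.erode(hull,np.ones((3,3)))
c=max(cv2.findContours(m,0,2)[0],key=cv2.contourArea)[:,0]+[230,225]
P=cast(c,.0325,K,D,W);print("label",len(c),cv2.minAreaRect((P[:,:2]*1000).astype(np.float32)))
top=((h[...,0]<22)&(h[...,1]>150)&(h[...,2]>200)).astype(np.uint8);print("bright",top.sum(),org.sum())
for q in r.regions_of("wrist","unit_drawer0_handle")[:1]:
    m=q["mask"].astype(np.uint8);print("px",m.sum())
m=np.zeros((480,640),np.uint8)
g=hsv[135:172,425:535];mm=((g[...,1]<40)&(g[...,2]<190)&(g[...,2]>60));ys,xs=np.nonzero(m)
print("handle px line by cast:",cast([[435,160],[525,155]],.052,K,D,W).round(4).tolist())
print("front inner edge/back:",cast([[392,200],[575,190]],.079,K,D,W).round(4).tolist())
E
```

```text
label 43 ((600.1417846679688, 43.122711181640625), (21.434078216552734, 33.41661071777344), 72.68241882324219)
bright 869 1087
px 21364
handle px line by cast: [[0.4564, 0.2471, 0.052], [0.4494, 0.3486, 0.052]]
front inner edge/back: [[0.4968, 0.1962, 0.079], [0.4844, 0.3943, 0.079]]
```

```bash
python3 - <<'E'
from h import *
go(.597,.042,.10,np.radians(162.7))
E
```

```text
t 4.05 pos [0.5125 0.1224 0.3023] rpy [ 3.1415e+00  1.0000e-04 -3.1412e+00] F [-0.  -0.9  0.5] w 0.0854 0.0
shift before turn [-0.0845 -0.0805  0.2023]
 turn [0.000e+00 1.000e-04 1.925e-01] shift after [-0.1046 -0.0517  0.2023]
 turn [-1.0000e-04  1.0000e-04 -1.8075e+00] shift after [0.1046 0.0517 0.2023]
```

```bash
python3 -m pendant '{"fingers":[1,1,1,1,1,1,1,1,1,1],"travel":[[0,0,0],[0,0,0],[0,0,0],[-0.026,-0.013,0.03],[-0.026,-0.013,0.04],[-0.026,-0.013,0.04],[-0.026,-0.013,0.04],[0,0,0.03],[0,0,0.022],[0,0,0]],"delta_rot":[[0,0,0.064],[0,0,0.064],[0,0,0.064],[0,0,0],[0,0,0],[0,0,0],[0,0,0],[0,0,0],[0,0,0],[0,0,0]]}'
python3 - <<'E'
from h import *
im,K,D,W=wcam();cv2.imwrite("pics/w2.png",im[:,:,::-1])
tips("wrist",["fittings_box"]);go(.597,.042,.017,np.radians(162.7))
E
```

```text
time_s: 5.05
position: [0.5948, 0.0415, 0.0975]
orientation: [-3.14, -0.005, 2.84]
ft_force: [0.2, -0.3, 0.6]
grip_width: 0.0851
finger_force: 0.0
wrist fittings_box [([0.595, 0.0449, 0.0046], 0.88)]
t 5.15 pos [0.5965 0.0417 0.1007] rpy [-3.1416e+00 -1.0000e-04  2.8400e+00] F [ 0.6 -0.9  1. ] w 0.0856 0.0
shift before turn [-0.0003  0.0005  0.0837]
 turn [-0.     -0.0001  0.0002] shift after [-0.0003  0.0005  0.0837]
 turn [ 1.0000e-04 -0.0000e+00 -1.9998e+00] shift after [ 0.0003 -0.0005  0.0837]
```

View pics/w2.png

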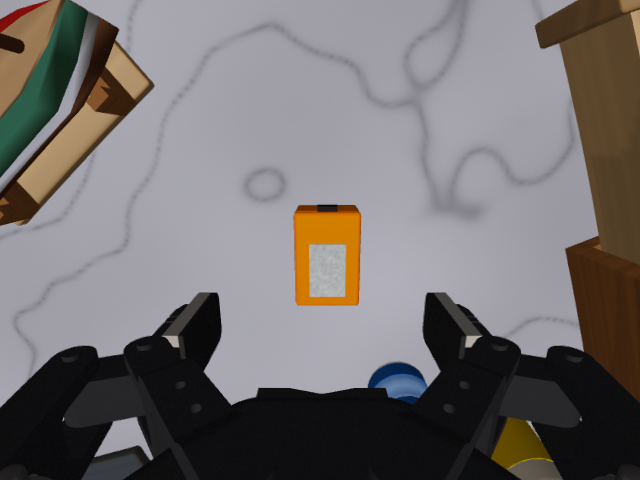

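The box sits square between the fingers, with its top corners at about (294,212), (360,212), (297,305) and (358,305). Next I'll work out its exact centre.

```bash
python3 - <<'E'
from h import *
p,R,_=pose();c=r.calibration("wrist");T=np.eye(4);T[:3,:3]=R;T[:3,3]=p;W=T@np.array(c["T_tool_cam"])
P=cast([(294,212),(360,212),(297,305),(358,305)],.032,np.array(c["K"]),np.array(c["distortion"]),W);print(P.round(4),P.mean(0));m=P.mean(0)
go(m[0],m[1],.017)
E
```

```text
[[0.5626 0.0353 0.032 ]
 [0.5742 0.0725 0.032 ]
 [0.6201 0.018  0.032 ]
 [0.6317 0.0552 0.032 ]] [0.59713411 0.04523183 0.032     ]
t 5.15 pos [0.5965 0.0417 0.1007] rpy [-3.1416e+00 -1.0000e-04  2.8400e+00] F [ 0.6 -0.9  1. ] w 0.0856 0.0
shift before turn [0.0005 0.0036 0.0837]
```

```bash
python3 -m pendant '{"fingers":[1,1,1,1,1,1,0,0,0,0],"travel":[[0,0.0036,0.02],[0,0,0.02],[0,0,0.02],[0,0,0.015],[0,0,0.0085],[0,0,0],[0,0,0],[0,0,0],[0,0,0],[0,0,0]],"delta_rot":[[0,0,0],[0,0,0],[0,0,0],[0,0,0],[0,0,0],[0,0,0],[0,0,0],[0,0,0],[0,0,0],[0,0,0]]}'
python3 -m pendant '{"fingers":[0,0,0],"travel":[[0,0,0],[0,0,0],[0,0,0]],"delta_rot":[[0,0,0],[0,0,0],[0,0,0]]}'
python3 - <<'E'
from h import *
go(0.6,.04,.16)
E
```

```text
time_s: 6.15
position: [0.5979, 0.0449, 0.0176]
orientation: [3.141, 0.001, 2.84]
ft_force: [-2.0, -0.7, 7.4]
grip_width: 0.0392
finger_force: 60.4
time_s: 6.45
position: [0.5979, 0.0449, 0.0176]
orientation: [3.141, 0.001, 2.84]
ft_force: [-1.0, -0.3, 8.0]
grip_width: 0.0391
finger_force: 60.5
t 6.45 pos [0.5979 0.0449 0.0176] rpy [3.1414e+00 1.0000e-03 2.8397e+00] F [-1.  -0.3  8. ] w 0.0391 60.5
shift before turn [-0.0036 -0.004  -0.1424]
```

```bash
python3 -m pendant '{"fingers":[0,0,0,0,0,0,0,0],"travel":[[0,0,-0.02],[0,0,-0.04],[0,0,-0.04],[0,0,-0.04],[0,0,0],[0,0,0],[0,0,0],[0,0,0]],"delta_rot":[[0,0,0],[0,0,0],[0,0,0],[0,0,0],[0,0,-0.0778],[0,0,-0.0778],[0,0,-0.0778],[0,0,0]]}'
python3 - <<'E'
from h import *
go(.560,.3025,.16,np.radians(183.7))
E
```

```text
time_s: 7.25
position: [0.5974, 0.0449, 0.1571]
orientation: [-3.142, 0.0, -3.075]
ft_force: [-0.3, 1.2, -0.5]
grip_width: 0.0389
finger_force: 60.7
t 7.25 pos [0.5974 0.0449 0.1571] rpy [-3.1416e+00  3.0000e-04 -3.0745e+00] F [-0.3  1.2 -0.5] w 0.0389 60.7
shift before turn [ 0.0201  0.2595 -0.0029]
 turn [-0.      0.0002  0.0016] shift after [ 0.0207  0.2595 -0.0029]
 turn [-3.0000e-04 -0.0000e+00 -1.9984e+00] shift after [-0.0207 -0.2595 -0.0029]
```

```bash
python3 -m pendant '{"fingers":[0,0,0,0,0,0,0,0,0,0],"travel":[[0.002,0.02,0],[0.002,0.03,0],[0.0025,0.03,0],[0.0025,0.03,0],[0.0025,0.03,0],[0.0025,0.03,0],[0.0025,0.03,0],[0.002,0.03,0],[0.0025,0.0295,0],[0,0,0]],"delta_rot":[[0,0,0],[0,0,0],[0,0,0],[0,0,0],[0,0,0],[0,0,0],[0,0,0],[0,0,0],[0,0,0],[0,0,0]]}'
python3 - <<'E'
from h import *
im,K,D,W=wcam();cv2.imwrite("pics/w3.png",im[:,:,::-1])
tips("wrist",["drawer_floor","unit_drawer0_handle","fittings_box"]);go(.560,.3025,.042,np.radians(183.7))
E
```

```text
time_s: 8.25
position: [0.559, 0.3057, 0.1568]
orientation: [3.141, 0.0, -3.078]
ft_force: [0.9, -0.7, 0.5]
grip_width: 0.039
finger_force: 60.7
wrist drawer_floor []
wrist unit_drawer0_handle [([0.4566, 0.2928, 0.0546], 0.68)]
wrist fittings_box [([0.5549, 0.3036, 0.1428], 0.72)]
t 8.45 pos [0.5598 0.3018 0.1568] rpy [-3.1413e+00 -2.0000e-04 -3.0790e+00] F [-0.2  0.1 -0.8] w 0.039 60.7
shift before turn [-0.0003  0.0007  0.1148]
 turn [-0.0002 -0.0001 -0.0012] shift after [-0.0002  0.0007  0.1148]
 turn [-2.0000e-04  3.0000e-04  1.9988e+00] shift after [ 0.0002 -0.0007  0.1148]
```

View pics/w3.png

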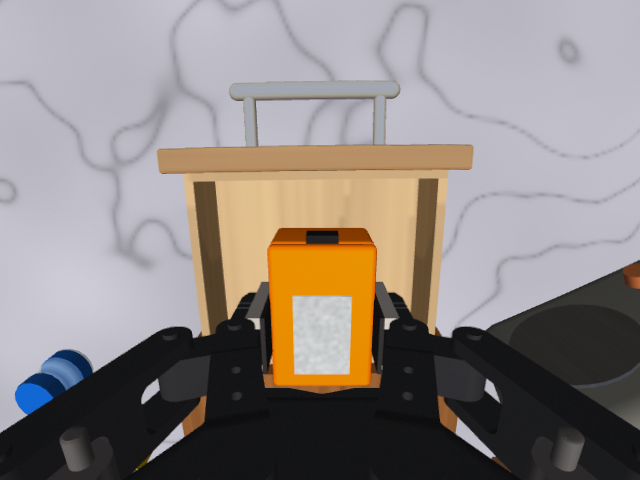

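The box is centred over the drawer: walls at columns 190 to 445, box centre at 322, and the handle level in the picture. I'll lower it and release.

```bash
python3 -m pendant '{"fingers":[0,0,0,0,0,0,0,0],"travel":[[0,0,0.02],[0,0,0.03],[0,0,0.03],[0,0,0.015],[0,0,0.01],[0,0,0.006],[0,0,0.004],[0,0,0]],"delta_rot":[[0,0,0],[0,0,0],[0,0,0],[0,0,0],[0,0,0],[0,0,0],[0,0,0],[0,0,0]]}'
python3 -m pendant '{"fingers":[0.5,0.7,0.7,0.7,0.7,0.7],"travel":[[0,0,0.001],[0,0,0],[0,0,0],[0,0,0],[0,0,0],[0,0,0]],"delta_rot":[[0,0,0],[0,0,0],[0,0,0],[0,0,0],[0,0,0],[0,0,0]]}'
python3 -m pendant '{"fingers":[0.7,0.7,0.7,0.7,0.7],"travel":[[0,0,-0.02],[0,0,-0.03],[0,0,-0.04],[0,0,-0.03],[0,0,0]],"delta_rot":[[0,0,0],[0,0,0],[0,0,0],[0,0,0],[0,0,0]]}'
python3 - <<'E'
from h import *
im,K,D,W=wcam();cv2.imwrite("pics/w4.png",im[:,:,::-1])
tips("wrist",["drawer_floor","unit_drawer0_handle","fittings_box"]);go(.40,.294,.16,np.radians(183.7));go(.40,.294,.045)
E
```

```text
time_s: 9.25
position: [0.56, 0.3026, 0.0421]
orientation: [3.141, 0.001, -3.077]
ft_force: [0.8, -0.1, -0.6]
grip_width: 0.0391
finger_force: 60.7
time_s: 9.85
position: [0.5598, 0.3025, 0.0408]
orientation: [-3.142, 0.0, -3.077]
ft_force: [0.1, -0.4, 0.3]
grip_width: 0.0599
finger_force: 0.0
time_s: 10.35
position: [0.5617, 0.3034, 0.1652]
orientation: [3.139, 0.007, -3.077]
ft_force: [0.4, 0.5, -0.1]
grip_width: 0.0596
finger_force: 0.0
wrist drawer_floor [([0.6083, 0.308, 0.0184], 0.97)]
wrist unit_drawer0_handle [([0.4553, 0.2894, 0.0533], 0.61), ([0.7822, 0.1301, -0.0021], 0.25)]
wrist fittings_box [([0.5557, 0.2966, 0.0223], 0.92), ([0.7423, 0.3148, 0.0057], 0.43)]
t 10.55 pos [0.5591 0.3022 0.1597] rpy [-3.1410e+00 -1.6000e-03 -3.0769e+00] F [ 0.1  0.4 -0.1] w 0.0596 0.0
shift before turn [ 1.593e-01  2.100e-03 -1.000e-04]
 turn [-0.0004 -0.001   0.0001] shift after [ 0.1593  0.0021 -0.0003]
 turn [ 1.6000e-03 -6.0000e-04 -1.9999e+00] shift after [-0.1593 -0.0021 -0.0003]
t 10.55 pos [0.5591 0.3022 0.1597] rpy [-3.1410e+00 -1.6000e-03 -3.0769e+00] F [ 0.1  0.4 -0.1] w 0.0596 0.0
shift before turn [0.1592 0.0022 0.1149]
```

View pics/w4.png

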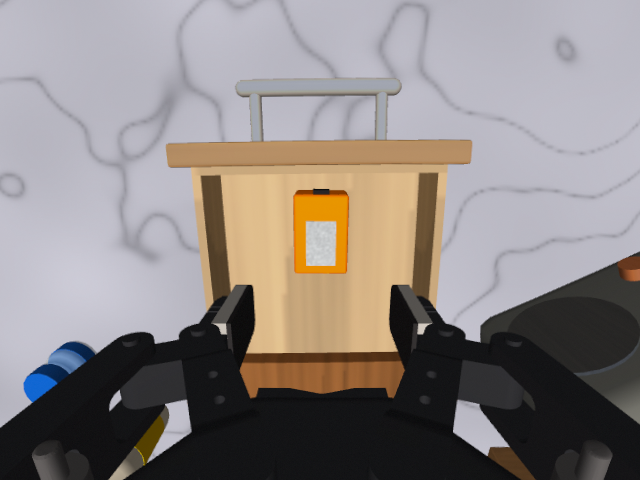

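The box stands released in the drawer at (321,232), clear of all the walls. Next I'll back off and push the handle with closed fingers.

```bash
python3 -m pendant '{"fingers":[0,0,0,0,0,0,0,0,0,0],"travel":[[0.03,0,0],[0.04,0,0],[0.04,0,0],[0.04,0,0],[0.005,0,0],[0,0,0.03],[0,0,0.035],[0,0,0.03],[0,0,0.02],[0,0,0]],"delta_rot":[[0,0,0],[0,0,0],[0,0,0],[0,0,0],[0,0,0],[0,0,0],[0,0,0],[0,0,0],[0,0,0],[0,0,0]]}'
python3 -m pendant '{"fingers":[0,0,0,0,0,0,0,0,0,0],"travel":[[-0.015,0,0],[-0.012,0,0],[-0.012,0,0],[-0.015,0,0],[-0.015,0,0],[-0.015,0,0],[-0.015,0,0],[-0.015,0,0],[-0.015,0,0],[0,0,0]],"delta_rot":[[0,0,0],[0,0,0],[0,0,0],[0,0,0],[0,0,0],[0,0,0],[0,0,0],[0,0,0],[0,0,0],[0,0,0]]}'
python3 - <<'E'
from h import *
r.get_image("scene")
tips("scene",["unit_drawer0_handle","unit"]);r.get_image("side");tips("side",["unit_drawer0_handle"]);go(.57,.302,.045)
E
```

```text
time_s: 11.55
position: [0.4036, 0.2915, 0.0429]
orientation: [-3.139, -0.005, -3.077]
ft_force: [-0.2, -0.2, 0.3]
grip_width: -0.0001
finger_force: 0.0
time_s: 12.55
position: [0.5361, 0.301, 0.0464]
orientation: [3.141, 0.002, -3.078]
ft_force: [0.7, -0.2, 0.7]
grip_width: -0.0
finger_force: 0.0
scene unit_drawer0_handle [([0.5561, 0.3031, 0.0533], 0.8)]
scene unit [([0.7429, 0.314, -0.0009], 0.89)]
side unit_drawer0_handle [([0.5557, 0.3013, 0.0514], 0.92)]
t 12.8 pos [0.5331 0.3007 0.0459] rpy [-3.1414e+00 -6.0000e-04 -3.0766e+00] F [ 0.7 -0.6 -0. ] w 0.0001 0.0
shift before turn [-0.0369 -0.0011  0.0008]
```

```bash
python3 -m pendant '{"fingers":[0,0,0,0,0,0],"travel":[[-0.008,0,0],[-0.006,0,0],[-0.004,0,0],[-0.003,0,0],[-0.002,0,0],[0,0,0]],"delta_rot":[[0,0,0],[0,0,0],[0,0,0],[0,0,0],[0,0,0],[0,0,0]]}'
python3 -m pendant '{"fingers":[0,0,0],"travel":[[-0.003,0,0],[-0.002,0,0],[0,0,0]],"delta_rot":[[0,0,0],[0,0,0],[0,0,0]]}'
python3 -m pendant '{"fingers":[0,0,0],"travel":[[-0.002,0,0],[-0.001,0,0],[0,0,0]],"delta_rot":[[0,0,0],[0,0,0],[0,0,0]]}'
```

```text
time_s: 13.4
position: [0.557, 0.3023, 0.0457]
orientation: [3.142, 0.0, -3.077]
ft_force: [-0.5, -0.2, -0.1]
grip_width: 0.0002
finger_force: 0.0
time_s: 13.7
position: [0.562, 0.3026, 0.0458]
orientation: [3.142, 0.0, -3.077]
ft_force: [-0.4, -0.8, -0.5]
grip_width: 0.0001
finger_force: 0.0
time_s: 14.0
position: [0.5649, 0.3029, 0.0458]
orientation: [3.142, 0.0, -3.077]
ft_force: [0.0, 0.1, -0.4]
grip_width: -0.0001
finger_force: 0.0
```

```bash
python3 -m pendant '{"fingers":[0,0,0],"travel":[[-0.002,0,0],[-0.001,0,0],[0,0,0]],"delta_rot":[[0,0,0],[0,0,0],[0,0,0]]}'
python3 -m pendant '{"fingers":[0,0,0],"travel":[[-0.002,0,0],[-0.001,0,0],[0,0,0]],"delta_rot":[[0,0,0],[0,0,0],[0,0,0]]}'
python3 - <<'E'
from h import *
r.get_image("scene")
tips("scene",["unit_drawer0_handle"]);im=r.get_image("side");tips("side",["unit_drawer0_handle"]);go(.57,.302,.045)
cv2.imwrite("pics/s5.png",cv2.resize(im[100:220,160:360,::-1],None,fx=4,fy=4,interpolation=2))
E
```

```text
time_s: 14.3
position: [0.5679, 0.3031, 0.0458]
orientation: [3.142, 0.0, -3.077]
ft_force: [0.9, 0.4, -1.2]
grip_width: -0.0002
finger_force: 0.0
time_s: 14.6
position: [0.5709, 0.3033, 0.0458]
orientation: [3.142, 0.0, -3.077]
ft_force: [0.1, 0.1, 0.3]
grip_width: 0.0001
finger_force: 0.0
scene unit_drawer0_handle [([0.5861, 0.3069, 0.0517], 0.65)]
side unit_drawer0_handle [([0.5861, 0.3043, 0.0507], 0.57)]
t 14.8 pos [0.5708 0.3032 0.0458] rpy [ 3.1415e+00  2.0000e-04 -3.0769e+00] F [ 0.1  0.2 -0.2] w -0.0 0.0
shift before turn [ 0.0009 -0.0012  0.0008]
```

View pics/s5.png

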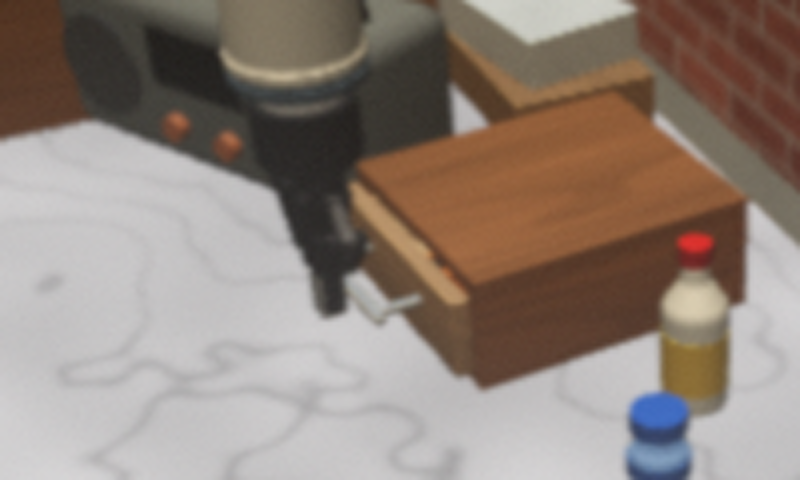

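The drawer is almost shut, with its front about flush at (410,250). I'll keep creeping forward until the force rises.

```bash
python3 -m pendant '{"fingers":[0,0,0],"travel":[[-0.002,0,0],[-0.001,0,0],[0,0,0]],"delta_rot":[[0,0,0],[0,0,0],[0,0,0]]}'
python3 -m pendant '{"fingers":[0,0],"travel":[[-0.002,0,0],[0,0,0]],"delta_rot":[[0,0,0],[0,0,0]]}'
python3 -m pendant '{"fingers":[0,0],"travel":[[-0.001,0,0],[0,0,0]],"delta_rot":[[0,0,0],[0,0,0]]}'
```

```text
time_s: 15.1
position: [0.5736, 0.3034, 0.0457]
orientation: [-3.142, -0.0, -3.077]
ft_force: [-2.3, 0.8, 1.5]
grip_width: -0.0002
finger_force: 1.2
time_s: 15.3
position: [0.5738, 0.3034, 0.0456]
orientation: [-3.141, -0.004, -3.077]
ft_force: [-12.4, 0.0, 8.2]
grip_width: 0.0001
finger_force: 6.5
time_s: 15.5
position: [0.5739, 0.3034, 0.0455]
orientation: [-3.141, -0.005, -3.077]
ft_force: [-18.1, 1.4, 11.6]
grip_width: -0.0001
finger_force: 9.1
```

The force rose hard at a fixed position, so the drawer is shut. I'll back off, rise and turn.

```bash
python3 -m pendant '{"fingers":[0,0,0,0,0,0,0,0,0,0],"travel":[[0.01,0,0],[0.02,0,0],[0.02,0,0],[0,0,-0.03],[0,0,-0.04],[0,0,-0.05],[0,0,-0.05],[0,0,-0.05],[0,0,-0.05],[0,0,-0.015]],"delta_rot":[[0,0,0],[0,0,0],[0,0,0],[0,0,0],[0,0,0.088],[0,0,0.088],[0,0,0.088],[0,0,0.088],[0,0,0.088],[0,0,0.088]]}'
python3 -m pendant '{"fingers":[0,1,1,1],"travel":[[0,0,0],[0,0,0],[0,0,0],[0,0,0]],"delta_rot":[[0,0,0.088],[0,0,0.088],[0,0,0.088],[0,0,0]]}'
python3 - <<'E'
from h import *
go(.62,-.20,.33,np.radians(112.3))
r.get_image("scene");tips("scene",["unit_drawer0_handle"]);r.get_image("side");tips("side",["unit_drawer0_handle"])
E
```

```text
time_s: 16.5
position: [0.5282, 0.301, 0.3367]
orientation: [3.134, 0.003, 2.371]
ft_force: [1.0, -0.8, 0.1]
grip_width: 0.0003
finger_force: 0.0
time_s: 16.9
position: [0.5268, 0.3003, 0.3308]
orientation: [3.141, 0.0, 1.959]
ft_force: [-0.3, -1.0, 0.4]
grip_width: 0.0429
finger_force: 0.0
t 16.9 pos [0.5268 0.3003 0.3308] rpy [3.1411e+00 1.0000e-04 1.9594e+00] F [-0.3 -1.   0.4] w 0.0429 0.0
shift before turn [-0.4983 -0.1033  0.0008]
 turn [ 0.0003  0.0001 -0.0004] shift after [-0.4983 -0.1036  0.0008]
 turn [ 1.0000e-04 -5.0000e-04  1.9996e+00] shift after [0.4983 0.1036 0.0008]
scene unit_drawer0_handle [([0.5887, 0.3051, 0.054], 0.58), ([0.7706, -0.2065, 0.0018], 0.57)]
side unit_drawer0_handle [([0.5914, 0.3078, 0.0497], 0.57)]
```

```bash
python3 -m pendant '{"fingers":[1,1,1,1,1,1,1,1,1,1],"travel":[[-0.03,-0.006,0],[-0.045,-0.009,0],[-0.045,-0.01,0],[-0.045,-0.01,0],[-0.045,-0.01,0],[-0.045,-0.01,0],[-0.045,-0.01,0],[-0.045,-0.01,0],[-0.045,-0.01,0],[-0.045,-0.01,0]],"delta_rot":[[0,0,0],[0,0,0],[0,0,0],[0,0,0],[0,0,0],[0,0,0],[0,0,0],[0,0,0],[0,0,0],[0,0,0]]}'
python3 -m pendant '{"fingers":[1,1,1,1],"travel":[[-0.035,-0.005,0],[-0.028,-0.004,0],[0,0,0],[0,0,0]],"delta_rot":[[0,0,0],[0,0,0],[0,0,0],[0,0,0]]}'
python3 - <<'E'
from h import *
im,K,D,W=wcam();cv2.imwrite("pics/w6.png",im[:,:,::-1])
tips("wrist",["lens","camstand","hull_mid","hull_bow","hull"]);go(.467,-.101,.15,np.radians(112.3))
q=r.regions_of("wrist","camstand")
if q:
    m=q[0]["mask"].astype(np.uint8);c=max(cv2.findContours(m,0,2)[0],key=len);print(q[0]["confidence"],m.sum(),cv2.minAreaRect(c));cv2.imwrite("m6.png",m*255)
E
```

```text
time_s: 18.1
position: [0.605, -0.1399, 0.3308]
orientation: [3.141, 0.0, 1.965]
ft_force: [0.5, 0.0, 0.5]
grip_width: 0.0857
finger_force: 0.0
time_s: 18.5
position: [0.6206, -0.1999, 0.3304]
orientation: [-3.141, -0.0, 1.963]
ft_force: [0.4, 0.3, 0.2]
grip_width: 0.0853
finger_force: 0.0
wrist lens [([0.7074, -0.2099, 0.2169], 0.76), ([0.4682, -0.1052, 0.0519], 0.18)]
wrist camstand [([0.7709, -0.206, -0.0019], 0.85)]
wrist hull_mid [([0.4676, -0.1077, 0.0514], 0.78)]
wrist hull_bow [([0.7155, 0.0646, -0.0022], 0.32)]
wrist hull []
t 18.8 pos [ 0.6207 -0.1987  0.331 ] rpy [3.1414e+00 1.0000e-04 1.9637e+00] F [-0.6 -0.3  1. ] w 0.0854 0.0
shift before turn [ 0.1491 -0.1046  0.181 ]
 turn [0.0001 0.0001 0.0023] shift after [ 0.1487 -0.1051  0.181 ]
 turn [-1.0000e-04  2.0000e-04 -1.9977e+00] shift after [-0.1487  0.1051  0.181 ]
0.86 12332 ((469.38311767578125, 285.8340759277344), (196.93603515625, 112.88545989990234), 19.290042877197266)
```

View pics/w6.png

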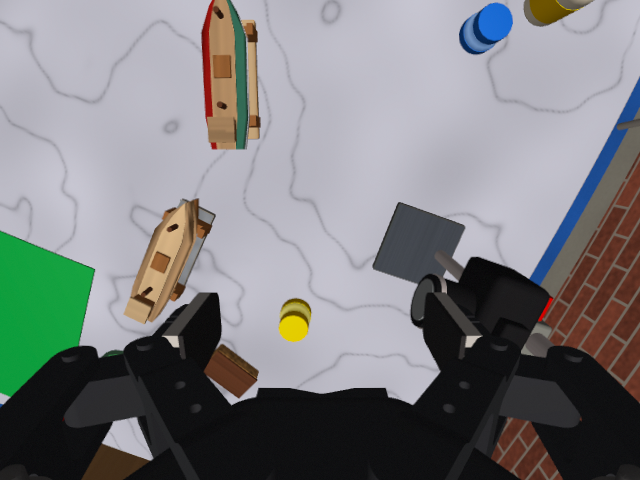

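The picture shows the camera foot with corners near (400,203), (466,227) and (373,268), and the lens at about (428,300). The painted hull is top left, with its stern at (227,135) and green facing the camera.

```bash
python3 - <<'E'
from h import *
p,R,_=pose();c=r.calibration("wrist");T=np.eye(4);T[:3,:3]=R;T[:3,3]=p;W=T@np.array(c["T_tool_cam"]);K=np.array(c["K"]);D=np.array(c["distortion"])
g=cv2.imread("pics/w6.png",0)
q=cv2.cornerSubPix(g,np.float32([[400,203],[466,227],[373,268]]).reshape(-1,1,2),(6,6),(-1,-1),(3,50,.01))[:,0];print(q)
P=cast(q,.012,K,D,W);print(P.round(4));u=P[1]-P[0];v=P[0]-P[2]
print("yaw x",np.degrees(np.arctan2(u[1],u[0])),np.linalg.norm(u),"yaw y-90",np.degrees(np.arctan2(v[1],v[0]))-90,np.linalg.norm(v))
print("centre",(P[1]+P[2])/2)
# hull in colour: green rail & red rail line fits at z=.074
hsv=cv2.cvtColor(cv2.imread("pics/w6.png"),cv2.COLOR_BGR2HSV)
sub=np.zeros((480,640),bool);sub[0:155,190:265]=1
for nm,m in (("red",((hsv[...,0]<8)|(hsv[...,0]>172))&(hsv[...,1]>150)),("green",(hsv[...,0]>70)&(hsv[...,0]<95)&(hsv[...,1]>120))):
    m=m&sub;rows=range(55,115);L=[]
    for y in rows:
        x=np.nonzero(m[y])[0]
        if len(x): L.append(((x.max()+1 if nm=="red" else x.min()),y))
    Q=cast(L,.074,K,D,W);vx=cv2.fitLine(Q[:,:2].astype(np.float32),cv2.DIST_HUBER,0,.01,.01).ravel();print(nm,len(L),np.degrees(np.arctan2(vx[1],vx[0]))%180,vx[2:],L[0],L[-1])
E
```

```text
[[398.30637 201.246  ]
 [465.1621  225.98401]
 [371.32538 267.1467 ]]
[[ 0.7143 -0.1602  0.012 ]
 [ 0.8138 -0.1552  0.012 ]
 [ 0.7196 -0.2579  0.012 ]]
yaw x 2.873162120278998 0.09959469819856573 yaw y-90 3.114819683233293 0.0978693060692778
centre [ 0.7666983  -0.20653624  0.012     ]
red 60 111.68817 [ 0.4599175  -0.11900792] (np.int64(210), 55) (np.int64(213), 114)
green 60 112.17001 [ 0.48511544 -0.10810969] (np.int64(236), 55) (np.int64(238), 114)
```

```bash
python3 -m pendant '{"fingers":[1,1,1,1,1,1,1],"travel":[[0.03,-0.021,0.02],[0.03,-0.021,0.03],[0.03,-0.021,0.03],[0.03,-0.021,0.03],[0.029,-0.021,0.03],[0,0,0.03],[0,0,0.001]],"delta_rot":[[0,0,0.0055],[0,0,0],[0,0,0],[0,0,0],[0,0,0],[0,0,0],[0,0,0]]}'
python3 - <<'E'
from h import *
im,K,D,W=wcam();im,K,D,W=wcam();cv2.imwrite("pics/w7.png",im[:,:,::-1])
tips("wrist",["hull_mid","hull_bow","lens","cradle_painted"]);go(.467,-.101,.056,np.radians(112))
r.get_image("side");tips("side",["lens","camstand"]);r.get_image("scene");tips("scene",["lens","camstand"])
E
```

```text
time_s: 19.55
position: [0.4655, -0.0998, 0.1577]
orientation: [-3.138, -0.003, 1.955]
ft_force: [1.3, -0.4, 0.3]
grip_width: 0.0856
finger_force: 0.0
wrist hull_mid [([0.4661, -0.1039, 0.0522], 0.82), ([0.7679, -0.2059, 0.002], 0.71)]
wrist hull_bow [([0.4352, -0.0222, 0.0629], 0.86)]
wrist lens []
wrist cradle_painted []
t 19.85 pos [ 0.4686 -0.1014  0.161 ] rpy [3.1398e+00 1.6000e-03 1.9535e+00] F [-0.3 -0.3  0.4] w 0.0857 0.0
shift before turn [ 0.0012 -0.0016  0.105 ]
 turn [ 0.0011  0.001  -0.0008] shift after [ 0.001  -0.0014  0.105 ]
 turn [ 1.6000e-03 -1.8000e-03  1.9992e+00] shift after [-0.001   0.0014  0.105 ]
side lens [([0.7076, -0.2129, 0.2236], 0.81), ([0.4661, -0.1065, 0.0297], 0.6)]
side camstand [([0.7709, -0.2055, -0.0032], 0.57)]
scene lens [([0.7103, -0.2099, 0.2178], 0.56)]
scene camstand [([0.771, -0.2071, 0.002], 0.97)]
```

View pics/w7.png

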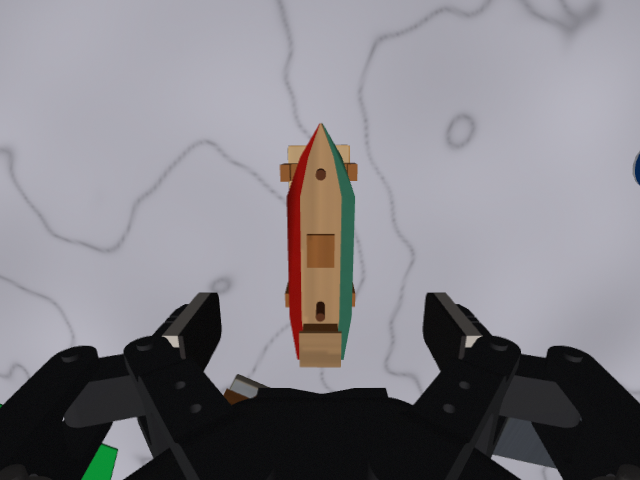

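The hull is aligned with the jaws: bow (321,123), stern (320,360), centreline on column 321. I'll descend and grip.

```bash
python3 -m pendant '{"fingers":[1,1,1,1,1,1,1,1],"travel":[[0.001,-0.001,0.02],[0,0,0.03],[0,0,0.025],[0,0,0.015],[0,0,0.01],[0,0,0.005],[0,0,0],[0,0,0]],"delta_rot":[[0,0,0],[0,0,0],[0,0,0],[0,0,0],[0,0,0],[0,0,0],[0,0,0],[0,0,0]]}'
python3 -m pendant '{"fingers":[0,0,0,0,0,0,0,0],"travel":[[0,0,0],[0,0,0],[0,0,0],[0,0,0],[0,0,0],[0,0,0],[0,0,0],[0,0,0]],"delta_rot":[[0,0,0],[0,0,0],[0,0,0],[0,0,0],[0,0,0],[0,0,0],[0,0,0],[0,0,0]]}'
```

```text
time_s: 20.95
position: [0.4665, -0.1004, 0.0553]
orientation: [3.141, 0.001, 1.954]
ft_force: [-0.3, 0.4, 0.1]
grip_width: 0.0853
finger_force: 0.0
time_s: 21.75
position: [0.4664, -0.1004, 0.0553]
orientation: [3.141, 0.0, 1.954]
ft_force: [-0.7, 0.7, 11.2]
grip_width: 0.0432
finger_force: 59.8
```

```bash
python3 -m pendant '{"fingers":[0,0,0,0,0,0,0,0,0],"travel":[[0,0,-0.004],[0,0,-0.01],[0,0,-0.02],[0,0,-0.03],[0,0,-0.03],[0,0,-0.03],[0,0,-0.03],[0,0,-0.015],[0,0,0]],"delta_rot":[[0,0,0],[0,0,0],[0,0,0],[0,0,0],[0,0,0],[0,0,0],[0,0,0],[0,0,0],[0,0,0]]}'
python3 - <<'E'
from h import *
th=np.radians(3);L=np.array([.709,-.211,.221]);m=L-.12*np.array([np.cos(th),np.sin(th),0]);print(m)
go(m[0],m[1],.2243,np.radians(93))
im,K,D,W=wcam();cv2.imwrite("pics/w8.png",im[:,:,::-1])
tips("wrist",["hull_mid","hull_bow"])
r.get_image("side");tips("side",["lens","hull_mid","hull_bow"]);r.get_image("scene");tips("scene",["lens","hull_mid","hull_bow"])
E
```

```text
time_s: 22.65
position: [0.467, -0.1006, 0.2262]
orientation: [3.138, 0.003, 1.954]
ft_force: [0.0, 0.1, -1.3]
grip_width: 0.0431
finger_force: 61.3
[ 0.58916446 -0.21728031  0.221     ]
t 22.65 pos [ 0.467  -0.1006  0.2262] rpy [3.1384e+00 2.8000e-03 1.9537e+00] F [ 0.   0.1 -1.3] w 0.0431 61.3
shift before turn [-0.1539  0.0697  0.0026]
 turn [0.0023 0.0014 0.2105] shift after [-0.1229  0.1159  0.0019]
 turn [-0.002   0.0033 -1.7895] shift after [ 0.1229 -0.1159  0.0019]
wrist hull_mid [([0.469, -0.1036, 0.2245], 0.72)]
wrist hull_bow [([0.4333, -0.0212, 0.2382], 0.9)]
side lens [([0.7097, -0.2134, 0.2214], 0.65)]
side hull_mid [([0.4622, -0.1001, 0.2222], 0.75), ([0.7153, 0.0635, -0.0025], 0.43)]
side hull_bow []
scene lens [([0.7132, -0.2128, 0.2194], 0.56)]
scene hull_mid [([0.4633, -0.1005, 0.2204], 0.66), ([0.4675, -0.0976, -0.0007], 0.3)]
scene hull_bow [([0.4329, -0.0199, 0.2306], 0.86)]
```

```bash
python3 -m pendant '{"fingers":[0,0,0,0,0],"travel":[[0,0,0],[0,0,0],[0,0,0],[0,0,0],[0,0,0]],"delta_rot":[[0,0,0.05],[0,0,0.06],[0,0,0.06],[0,0,0.0405],[0,0,0]]}'
python3 -m pendant '{"fingers":[0,0,0,0,0,0,0,0,0,0],"travel":[[-0.008,0.008,0],[-0.014,0.013,0],[-0.02,0.018,0],[-0.02,0.02,0],[-0.02,0.02,0],[-0.02,0.018,0],[-0.012,0.011,0],[-0.006,0.006,0],[-0.003,0.003,0],[0,0,0]],"delta_rot":[[0,0,0],[0,0,0],[0,0,0],[0,0,0],[0,0,0],[0,0,0],[0,0,0],[0,0,0],[0,0,0],[0,0,0]]}'
python3 - <<'E'
from h import *
im,K,D,W=wcam();cv2.imwrite("pics/w9.png",im[:,:,::-1])
tips("wrist",["hull_mid","hull_bow","lens","camstand"])
r.get_image("side");tips("side",["lens","hull_mid","hull_bow"]);
im=r.get_image("scene");tips("scene",["lens","hull_mid","hull_bow"])
cv2.imwrite("pics/s9.png",cv2.resize(im[150:310,200:400,::-1],None,fx=3.5,fy=3.5))
go(.5902,-.2178,.2240,np.radians(93))
E
```

```text
time_s: 23.7
position: [0.4661, -0.1003, 0.2237]
orientation: [-3.141, -0.0, 1.622]
ft_force: [1.0, 0.0, -1.3]
grip_width: 0.0432
finger_force: 61.1
time_s: 24.7
position: [0.5894, -0.2171, 0.2236]
orientation: [-3.141, -0.0, 1.624]
ft_force: [-1.3, -0.6, -1.5]
grip_width: 0.0434
finger_force: 61.2
wrist hull_mid [([0.5884, -0.2179, 0.2185], 0.63)]
wrist hull_bow [([0.5827, -0.1345, 0.2345], 0.87)]
wrist lens [([0.7094, -0.2092, 0.2199], 0.93)]
wrist camstand [([0.7697, -0.2079, -0.0031], 0.55)]
side lens [([0.71, -0.2151, 0.2235], 0.56)]
side hull_mid [([0.587, -0.2156, 0.2216], 0.85), ([0.7468, 0.3167, 0.0031], 0.75)]
side hull_bow [([0.5877, -0.1342, 0.2295], 0.67)]
scene lens [([0.7117, -0.2114, 0.2199], 0.62)]
scene hull_mid [([0.587, -0.2172, 0.2217], 0.8)]
scene hull_bow [([0.5857, -0.1364, 0.2312], 0.68)]
t 25.35 pos [ 0.5894 -0.217   0.2238] rpy [3.1416 0.     1.623 ] F [ 0.2 -0.9 -0.6] w 0.043 61.2
shift before turn [-0.0008  0.0008 -0.0002]
 turn [ 0.      0.     -0.0001] shift after [-0.0008  0.0008 -0.0002]
 turn [ 0.     -0.      1.9999] shift after [ 0.0008 -0.0008 -0.0002]
```

View pics/w9.png

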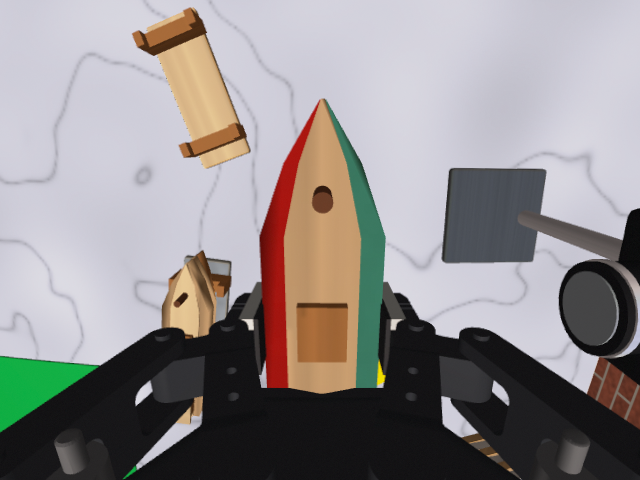

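View pics/s9.png

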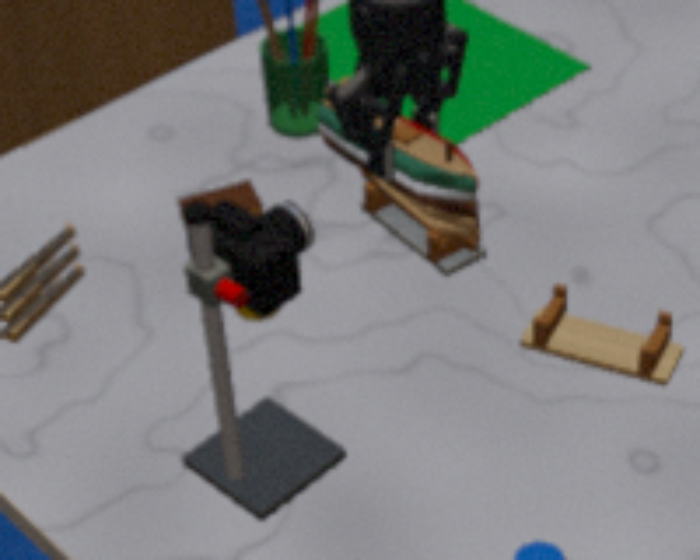

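The hull is held level with the green side to the lens, and the empty cradle and everything else are undisturbed. The foot corners are at (450,168), (546,169), (443,262) and (533,262). I'll use them to check the yaw once more.

```bash
python3 - <<'E'
from h import *
p,R,_=pose();c=r.calibration("wrist");T=np.eye(4);T[:3,:3]=R;T[:3,3]=p;W=T@np.array(c["T_tool_cam"]);K=np.array(c["K"]);D=np.array(c["distortion"])
g=cv2.imread("pics/w9.png",0)
q=cv2.cornerSubPix(g,np.float32([[450,168],[546,169],[443,262],[533,262]]).reshape(-1,1,2),(5,5),(-1,-1),(3,50,.01))[:,0];print(q)
P=cast(q,.012,K,D,W);print(P.round(4),P.mean(0))
a=lambda d:round(float(np.degrees(np.arctan2(d[1],d[0]))),2)
print(a(P[1]-P[0]),a(P[3]-P[2]),a(P[0]-P[2])-90,a(P[1]-P[3])-90)
E
```

```text
[[449.3427  168.50356]
 [545.7872  169.64102]
 [441.53128 260.47983]
 [532.1992  261.07928]]
[[ 0.713  -0.1619  0.012 ]
 [ 0.8131 -0.1563  0.012 ]
 [ 0.7186 -0.2577  0.012 ]
 [ 0.819  -0.2535  0.012 ]] [ 0.76591939 -0.20736689  0.012     ]
3.17 2.37 3.3400000000000034 3.4599999999999937
```

```bash
python3 -m pendant '{"fingers":[0,0,0,0],"travel":[[-0.0005,0.0005,0],[0,0,0],[0,0,0],[0,0,0]],"delta_rot":[[0,0,0],[0,0,0],[0,0,0],[0,0,0]]}'
python3 -c "
from cell import r
print(r.sign_off())"
```

```text
time_s: 25.75
position: [0.5899, -0.2175, 0.2237]
orientation: [-3.142, -0.0, 1.623]
ft_force: [0.4, 0.3, -1.1]
grip_width: 0.0427
finger_force: 61.2
the job is handed in; nothing more can be done
None
```

I handed the job in at 25.75 s: the fittings box is in the shut drawer, and the arm is holding the painted hull level and still at lens height, its middle about 12 cm in front of the lens (to within a few mm), green side square to it.

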